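Find the left-hand gas cap by feel and unscrew it

TASK

The burner is to go on the fuel-gas outlet. Two bench outlets carry the same unmarked brass cap nut, hand-tight; only the fuel-gas one has a left-hand thread, so it loosens clockwise (seen from above), while the other would only bind. Feel gently which cap gives when turned clockwise and never force or yank one that binds; unscrew the fuel-gas cap all the way, stand it open side down in the steel tray, and leave the other cap screwed home, both levers shut and the things around where they are.

Things in the scene. Friction and masses are not known exactly. Their poses are not given: they have to be found in the camera images.
- cap_a: hexagonal brass cap nut on tap_a, hand-tight: 44 mm across flats, 51 over corners, 28.7 high plus 2 mm dome. Origin: axis, lower rim, 82 mm above the bench at first; z up; x square to a flat. 0.2-0.34 kg. Thread 16 mm a turn, 1.5 mm axial play; 130-150 degrees free it. Free way: under 0.1 N m. Tighter: hits its stop within 0.1 rad, then 0.04 rad adds 0.2 N m (15 N); 60 N on the thread spoils it.
- cap_b: hexagonal brass cap nut on tap_b, hand-tight: 44 mm across flats, 51 over corners, 28.7 high plus 2 mm dome. Origin: axis, lower rim, 82 mm above the bench at first; z up; x square to a flat. 0.2-0.34 kg. Thread 16 mm a turn, 1.5 mm axial play; 130-150 degrees free it. Free way: under 0.1 N m. Tighter: hits its stop within 0.1 rad, then 0.04 rad adds 0.2 N m (15 N); 60 N on the thread spoils it.
- side_a (a point): point in the middle of one flat of cap_a, 22 mm from its axis along its x; shows how far it is turned.
- side_b (a point): point in the middle of one flat of cap_b, 22 mm from its axis along its x; shows how far it is turned.
- tap_a: one of two outlets alike, screwed to the bench: round grey foot 80 mm across, column, quarter-turn lever in front, threaded steel neck 23 mm thick (29 mm over the thread), top at z = 0.1015. Origin on the neck's axis at bench level, z up. Left-hand or right-hand thread cannot be seen and is not told.
- tap_b: one of two outlets alike, screwed to the bench: round grey foot 80 mm across, column, quarter-turn lever in front, threaded steel neck 23 mm thick (29 mm over the thread), top at z = 0.1015. Origin on the neck's axis at bench level, z up. Left-hand or right-hand thread cannot be seen and is not told.
- lever_a (a joint): valve lever of tap_a, black grip, 50 mm long, in front of the column at z = 0.053, below the cap. rad: 0 = level, shut (as found); 1.57 = open. Stays where it is left.
- lever_b (a joint): valve lever of tap_b, black grip, 50 mm long, in front of the column at z = 0.053, below the cap. rad: 0 = level, shut (as found); 1.57 = open. Stays where it is left.
- tray: open stainless steel instrument tray, 110 (x) by 150 (y) mm, rim 22 mm high, walls 3 mm; fixed. Origin under its centre at bench level; inner floor at z = 0.003.
- burner: bench burner waiting to be connected: round foot 76 mm across, upright steel tube 145 mm high; loose bystander. Origin under the foot's centre.
- tube_rack: small blue rack of micro tubes, 58 x 90 x 40 mm, loose bystander. Origin under its centre.
- petri_stack: stack of clear petri dishes, 64 mm across, 45 mm high, loose bystander. Origin under its centre.
Things that resemble listed ones, but are neither listed nor needed, are in the scene too. What is shaped like the cap_a but orange is not meant. Leave any black look-alike of the cap_b alone.

How it is judged:
By the outcome, as a careful person would: the job done as asked, in the order asked, and still so for the second after the job is handed in, with the robot touching nothing.
It also fails if it takes over 67 s, if anything falls off the work surface, if the arm or the gripper's body presses on something with over 40 N, if the wrist force passes 120 N, or if a joint passes its speed limit or range.

ROBOT

A 6-joint arm with a two-finger parallel gripper is mounted at the origin on a cart in front of the work surface, level with it; the furniture and walls round the work are solid. World frame = base frame: x ahead of the robot, y to its left, z up, the work surface at z = 0. Lengths are in m, angles in degrees, forces in N, time in s.
With the tool pointing down it reaches from about 0.325 to 0.85 m from the base axis. Payload 15.5 kg.
Tool frame: the origin (TCP) lies midway between the tips of the shut fingers; the grasp point (between the pads) lies 19 mm behind it; z points along the fingers, y is the line along which they close (so a half turn about z gives the same grasp; the last joint's range is limited). The gripper opens to 91 mm and grips with 3 to 60 N. Pads are 32 mm wide; open, the fingers measure 118 mm over their backs; the gripper's body (76 mm by 178 mm) begins 60 mm behind the grasp point.
Start: joints at [-81.561, 28.281, 77.091, -0, 74.628, -5.472], TCP at [0.15, -0.607, 0.214] pointing down, gripper open.
Joint ranges: [-166.48, 166.48], [-47.26, 123.95], [12.59, 153.08], [-70.14, 250.14], [6.76, 159.57], [-176.63, 176.63]. Speed limits (degrees/s): [108.29, 108.29, 147.25, 172.46, 172.46, 172.46].

INTERFACE

Orientations are given as a 3x3 rotation matrix whose columns are the frame's x, y, z axes.
In Python, from bench import ctrl gives the robot as it stands. The module is installed in compiled form; this text tells all that it offers. Calls block until the motion is done:
- ctrl.goto(position, orientation): joint-space move of the TCP to a pose.
- ctrl.move_l(position, vel=0.15, ori=None, contact_N=None): straight line of the TCP; ori=None keeps the orientation; vel is the mean speed in m/s. With contact_N (N) it stops when the force on the tool has changed by that much, and returns True; else False.
- ctrl.movej(angles): joint-space move.
- ctrl.command_gripper(opening): opening from 0.0 (shut) to 1.0 (fully open); the grip force is fixed at half the most; returns when the fingers have stopped.
- ctrl.sleep(seconds).
- ctrl.ik(position, orientation): joint angles nearest the present ones, or None.
- ctrl.read_camera(name): name is "scene" or "side" or "wrist"; returns the picture (480x640x3 uint8, blue, green, red); there is no depth.
- ctrl.camera_params(name): a dict with "fx", "fy", "cx", "cy" (pixels), "pose" (4x4, takes a point from camera to world coordinates); the wrist camera has in their place "T_tool_cam" (4x4, takes a point from camera to tool coordinates, whose origin is the TCP and whose axes are the flange's). Camera axes: x right, y up, looking along -z (the intrinsics and any distortion apply to the point x, -y, -z); pixel columns grow to the right and rows downward; lengths in m; the calibration is good to about 2 mm. A picture is of the moment at which its call begins: read the wrist's pose just before it. camera_params takes no time and is no camera call.
A pose or a line that the arm cannot do raises ctrl.MotionError and nothing moves.
- ctrl.sign_off(): hands the job in; it is judged then, once.
Readings, each from a call of its own:
- ctrl.current_t(): time.
- ctrl.current_q(): joint angles.
- ctrl.current_dq(): joint speeds.
- ctrl.current_effort(): joint torques, N m.
- ctrl.current_tool_pos(): TCP position.
- ctrl.current_eef_rot(): TCP orientation.
- ctrl.current_contact_force(): force on the tool from outside, world axes, zero at the start.
- ctrl.current_wrist_torque(): the same for the moment, N m.
- ctrl.current_grip_width(): opening from 0.0 (shut) to 1.0 (fully open).
- ctrl.current_grasp_force(): force on a finger pad.
Only numpy, scipy, OpenCV 4.12 (cv2) and the standard library are available. Lean on these libraries where they do the work, as an engineer would, in place of code of your own. Each camera call takes 0.05 s, during which the arm holds its last target. There are 200 camera calls.

## Working session

There is one attempt and no reset: what is moved stays moved. The work goes in short steps, each a Python script; the robot and the scene stay as the last script left them, time stands still between calls to the robot, and variables do not carry over. Pictures are saved under pics/ and viewed, at most 10 in all, crops included, and the job is handed in when it is done.

```bash
mkdir -p pics
python3 - <<'E'
from bench import ctrl
import cv2,numpy as np
np.set_printoptions(precision=4,suppress=True)
for n in("scene","side","wrist"):
    cv2.imwrite(f"pics/{n}0.png",ctrl.read_camera(n)); print(n,ctrl.camera_params(n))
print(ctrl.current_t(),ctrl.current_eef_rot(),ctrl.current_contact_force())
E
```

```text
scene {'fx': 516.4832318611698, 'fy': 516.4832318611698, 'cx': 322.70035352715513, 'cy': 242.2278366818598, 'pose': array([[-0.8576,  0.3651, -0.3622,  0.0768],
       [-0.5142, -0.6248,  0.5875,  0.6395],
       [-0.0118,  0.6901,  0.7236,  1.0254],
       [ 0.    ,  0.    ,  0.    ,  1.    ]])}
side {'fx': 498.06355391349234, 'fy': 498.06355391349234, 'cx': 328.41823469911606, 'cy': 232.25038788329238, 'pose': array([[-0.9818,  0.126 , -0.1421,  0.3965],
       [-0.1899, -0.6612,  0.7258,  0.6819],
       [-0.0025,  0.7395,  0.6731,  0.8182],
       [ 0.    ,  0.    ,  0.    ,  1.    ]])}
wrist {'fx': 362.7669225596071, 'fy': 362.7669225596071, 'cx': 322.49518632037314, 'cy': 239.6426040549632, 'T_tool_cam': array([[ 0.0006,  0.9677,  0.2522,  0.0713],
       [ 1.    , -0.0003, -0.0014, -0.0009],
       [-0.0013,  0.2522, -0.9677, -0.1682],
       [ 0.    ,  0.    ,  0.    ,  1.    ]])}
0.15 [[ 0.9707  0.2404 -0.0001]
 [ 0.2404 -0.9707  0.0009]
 [ 0.0001 -0.0009 -1.    ]] [-0.1746 -0.1372 -0.5469]
```

View pics/scene0.png

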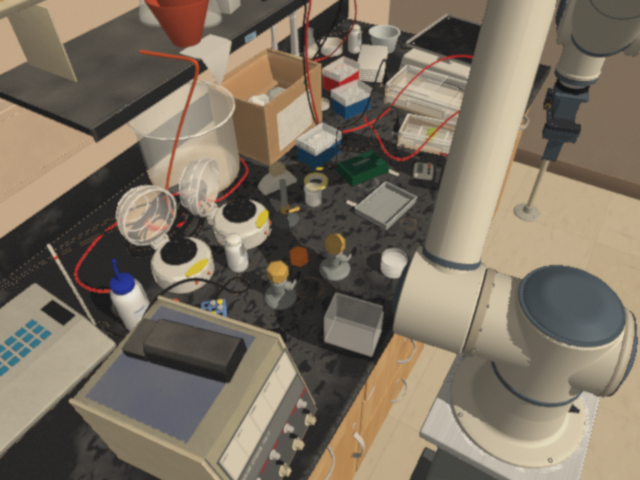

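View pics/side0.png

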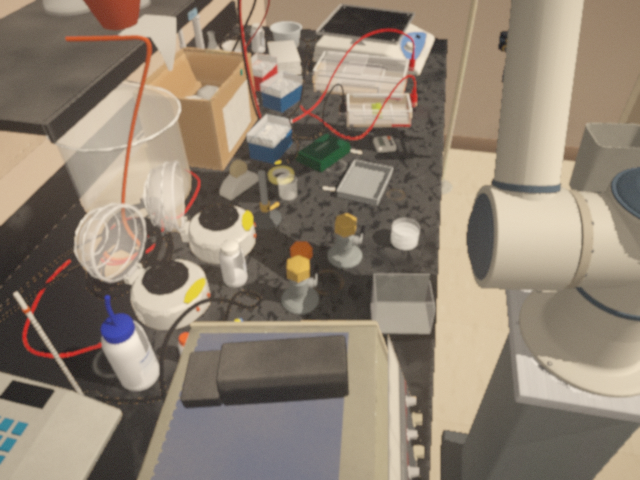

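The scene shows two brass-capped taps at scene (277,270) and (335,243), which are side (298,268) and (345,225). The steel tray is at scene (387,205), side (365,182), and there is an orange decoy near scene (298,257). I'll locate these and zoom in.

```bash
cat > h.py <<'E'
from bench import ctrl
import cv2,numpy as np
np.set_printoptions(precision=4,suppress=True)
def ray(n,px,P=None):
    c=ctrl.camera_params(n); T=c['pose'] if P is None else P
    d=T[:3,:3]@np.array([(px[0]-c['cx'])/c['fx'],-(px[1]-c['cy'])/c['fy'],-1]); return T[:3,3],d/np.linalg.norm(d)
def atz(n,px,z,P=None):
    o,d=ray(n,px,P); return o+d*(z-o[2])/d[2]
def tri(rs):
    A=sum(np.eye(3)-np.outer(d,d) for o,d in rs); b=sum((np.eye(3)-np.outer(d,d))@o for o,d in rs)
    return np.linalg.solve(A,b)
def wpose():
    R=np.array(ctrl.current_eef_rot()); p=np.array(ctrl.current_tool_pos())
    T=np.eye(4);T[:3,:3]=R;T[:3,3]=p
    return T@ctrl.camera_params('wrist')['T_tool_cam']
def proj(n,X,P=None):
    c=ctrl.camera_params(n); T=c['pose'] if P is None else P
    v=T[:3,:3].T@(np.asarray(X)-T[:3,3]); return np.array([c['cx']+c['fx']*v[0]/-v[2],c['cy']+c['fy']*v[1]/v[2]])
E
python3 - <<'E'
from h import *
for nm,a,b in(("cap1",(277,270),(298,268)),("cap2",(335,243),(345,225)),("tray",(387,205),(365,182)),("orange",(298,257),(301,250)),("petri?",(394,263),(405,234)),("rack",(362,167),(325,153))):
    print(nm,tri([ray("scene",a),ray("side",b)]),atz("scene",a,.1),atz("side",b,.1))
print([atz("scene",p,.022) for p in((390,182),(417,198),(382,227),(355,208))])
s=cv2.imread("pics/scene0.png")[150:310,220:420];t=cv2.imread("pics/side0.png")[130:320,210:430]
cv2.imwrite("pics/z1.png",np.hstack([cv2.resize(s,(400,320),interpolation=3),cv2.resize(t,(400,320),interpolation=3)]))
E
```

```text
cap1 [0.5892 0.017  0.0946] [0.5866 0.0201 0.1   ] [0.5874 0.0224 0.1   ]
cap2 [ 0.519  -0.1364  0.0868] [ 0.5124 -0.125   0.1   ] [ 0.5171 -0.1222  0.1   ]
tray [ 0.5096 -0.4289 -0.0083] [ 0.4629 -0.315   0.1   ] [ 0.4957 -0.2855  0.1   ]
orange [ 0.6123 -0.1027  0.0199] [ 0.5662 -0.0396  0.1   ] [ 0.5933 -0.0285  0.1   ]
petri? [ 0.3851 -0.2119  0.0143] [ 0.3584 -0.1389  0.1   ] [ 0.3866 -0.1176  0.1   ]
rack [ 0.642  -0.52    0.0153] [ 0.5961 -0.4248  0.1   ] [ 0.6149 -0.3909  0.1   ]
[array([ 0.5329, -0.4927,  0.022 ]), array([ 0.4334, -0.4666,  0.022 ]), array([ 0.4678, -0.3075,  0.022 ]), array([ 0.5689, -0.338 ,  0.022 ])]
```

View pics/z1.png

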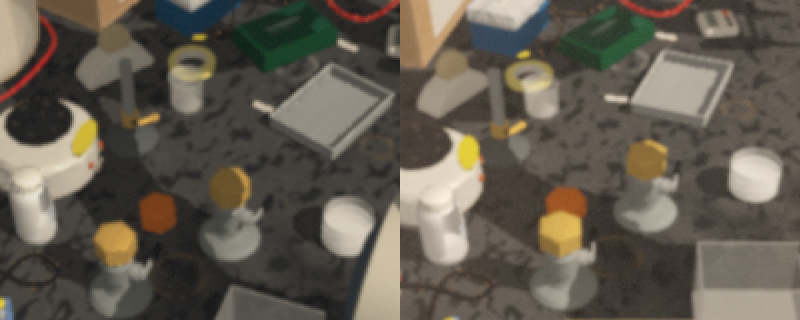

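The crop shows brass caps on both taps, with the levers pointing right and towards the robot. The orange hex is on the bench, the tray is clear, and the burner tube is at scene about (283,190). Next is the wrist view over both caps.

```bash
cat >> h.py <<'E'
def Rd(yaw):
    a=np.radians(yaw);c,s=np.cos(a),np.sin(a)
    return np.array([[c,s,0],[s,-c,0],[0,0,-1.]])
E
python3 - <<'E'
from h import *
print(tri([ray("scene",(160,300)),ray("side",(200,322))]),tri([ray("scene",(281,361)),ray("side",(385,325))]))
print(ctrl.ik([.59,.02,.09],Rd(170)),ctrl.ik([.59,.02,.09],Rd(10)))
for i,p in enumerate([(.588,.02,.22),(.515,-.128,.22)][::-1]):
    ctrl.goto(p,Rd(160)); ctrl.sleep(.2)
    P=wpose(); np.save(f"pics/P{i}.npy",P); cv2.imwrite(f"pics/w{i}.png",ctrl.read_camera("wrist")); print(P[:3,3],ctrl.current_q(),ctrl.current_t())
a,b=[cv2.imread(f"pics/w{i}.png")[80:400,160:480] for i in(0,1)]
cv2.imwrite("pics/w.png",cv2.resize(np.hstack([a,b]),(800,400),interpolation=3))
E
```

```text
[0.6588 0.2887 0.2453] [0.3912 0.2747 0.2633]
[ -3.8529  33.7434  89.6933  -0.      56.5633 -83.8529] [-3.8529 33.7434 89.6933 -0.     56.5633 76.1471]
[ 0.4484 -0.1032  0.3881] [-20.4463  20.3418  89.8891  -0.004   69.7687 -90.3989] 2.5583
[0.5212 0.0444 0.3883] [ -3.9545  24.958   82.0041  -0.0039  73.0374 -73.8773] 3.5083
```

View pics/w.png

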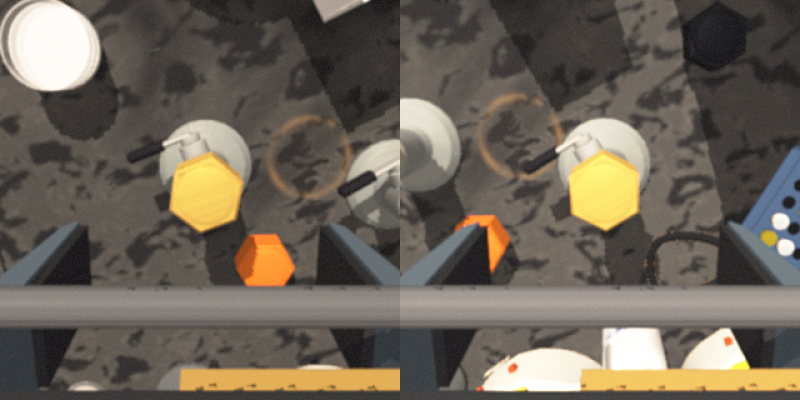

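The wrist crops show both brass caps clearly, at crop (205,190) and (605,190). Each lever points back-left below its cap, and the black look-alike is at upper right. I'll fit the hex prism silhouette to get each position and yaw.

```bash
cat >> h.py <<'E'
from scipy.optimize import minimize
def mask(im):
    h=cv2.cvtColor(im,cv2.COLOR_BGR2HSV); m=cv2.inRange(h,(17,110,90),(33,255,255))
    m=cv2.morphologyEx(m,cv2.MORPH_OPEN,np.ones((3,3)))
    n,l,s,c=cv2.connectedComponentsWithStats(m); 
    return l,s,c
def hexm(v,z0,P,z1=None):
    z1=z0+.0287 if z1 is None else z1
    a=np.radians(v[2]+30+60*np.arange(6)); r=.022/np.cos(np.pi/6)
    pts=[proj('wrist',(v[0]+r*np.cos(t),v[1]+r*np.sin(t),z),P) for z in(z0,z1) for t in a]
    m=np.zeros((480,640),np.uint8); cv2.fillConvexPoly(m,cv2.convexHull(np.round(np.array(pts)*16).astype(np.int32)),255,cv2.LINE_AA,4); return m
def fit(im,P,g,z0=.082):
    l,s,c=mask(im); p=proj('wrist',(g[0],g[1],z0+.025),P)
    ok=[k for k in range(1,len(s)) if s[k,4]>400]; k=min(ok,key=lambda k:np.hypot(*(c[k]-p)))
    m=(l==k)*255.
    f=lambda v:np.abs(hexm((v[0]/1e3,v[1]/1e3,v[2]),z0,P)-m).sum()/m.sum()
    x0=atz('wrist',c[k],z0+.024,P)*1e3
    return min((minimize(f,(x0[0],x0[1],y),method='Nelder-Mead',options=dict(initial_simplex=[(x0[0],x0[1],y),(x0[0]+3,x0[1],y),(x0[0],x0[1]+3,y),(x0[0],x0[1],y+8)])) for y in(0,20,40)),key=lambda r:r.fun)
E
python3 - <<'E'
from h import *
for i,g in enumerate([(.515,-.128),(.588,.02)]):
    r=fit(cv2.imread(f"pics/w{i}.png"),np.load(f"pics/P{i}.npy"),g); print(r.x,r.fun)
E
```

```text
Traceback (most recent call last):
  File "h.py", line 39, in fit
    return min((minimize(f,(x0[0],x0[1],y),method='Nelder-Mead',options=dict(initial_simplex=[(x0[0],x0[1],y),(x0[0]+3,x0[1],y),(x0[0],x0[1]+3,y),(x0[0],x0[1],y+8)])) for y in(0,20,40)),key=lambda r:r.fun)
  File "h.py", line 39, in <genexpr>
    return min((minimize(f,(x0[0],x0[1],y),method='Nelder-Mead',options=dict(initial_simplex=[(x0[0],x0[1],y),(x0[0]+3,x0[1],y),(x0[0],x0[1]+3,y),(x0[0],x0[1],y+8)])) for y in(0,20,40)),key=lambda r:r.fun)
                ~~~~~~~~^^^^^^^^^^^^^^^^^^^^^^^^^^^^^^^^^^^^^^^^^^^^^^^^^^^^^^^^^^^^^^^^^^^^^^^^^^^^^^^^^^^^^^^^^^^^^^^^^^^^^^^^^^^^^^^^^^^^^^^^^^^^^^^^^^^^^^^^^^^^^^
  File "h.py", line 37, in <lambda>
    f=lambda v:np.abs(hexm((v[0]/1e3,v[1]/1e3,v[2]),z0,P)-m).sum()/m.sum()
                      ~~~~^^^^^^^^^^^^^^^^^^^^^^^^^^^^^^^
  File "h.py", line 31, in hexm
    pts=[proj('wrist',(v[0]+r*np.cos(t),v[1]+r*np.sin(t),z),P) for z in(z0,z1) for t in a]
         ~~~~^^^^^^^^^^^^^^^^^^^^^^^^^^^^^^^^^^^^^^^^^^^^^^^^^
  File "h.py", line 17, in proj
    c=ctrl.camera_params(n); T=c['pose'] if P is None else P
ValueError: time passes only in moves, steps and waits
```

```bash
cat > sed.py <<'E'
s=open('h.py').read()
s=s.replace("def ray(","CP={n:ctrl.camera_params(n) for n in('scene','side','wrist')}\ndef ray(").replace("c=ctrl.camera_params(n)","c=CP[n]").replace("ctrl.camera_params('wrist')['T","CP['wrist']['T")
open('h.py','w').write(s)
E
python3 sed.py
python3 - <<'E'
from h import *
for i,g in enumerate([(.515,-.128),(.588,.02)]):
    P=np.load(f"pics/P{i}.npy"); im=cv2.imread(f"pics/w{i}.png")
    r=fit(im,P,g); print(r.x,r.fun)
    for n in('scene','side'): print(n,proj(n,(r.x[0]/1e3,r.x[1]/1e3,.1127)))
    # other cap / tray seen? foot centre check
E
```

```text
[ 515.0603 -126.2219   -1.7149] 0.07623473588723746
scene [334.3613 238.7293]
side [346.364  219.5138]
[586.8846  20.8007  12.8813] 0.08281916122393262
scene [276.3203 266.6025]
side [298.1883 262.9893]
```

Both fits agree with the scene and side views to within about 4 px. I'll feel the nearer cap first, at (0.587, 0.021), turning gently clockwise.

```bash
cat >> h.py <<'E'
def grab(x,y,yaw,z=.081):
    ctrl.goto((x,y,.15),Rd(yaw)); ctrl.move_l((x,y,z),.1); ctrl.sleep(.1)
    print('pre',ctrl.current_contact_force(),ctrl.current_wrist_torque())
    ctrl.command_gripper(.3); ctrl.sleep(.3); st('grip')
def st(t=''):
    print(t,'F',np.array(ctrl.current_contact_force()),'Mz %.3f'%ctrl.current_wrist_torque()[2],'w %.3f g %.1f t %.2f'%(ctrl.current_grip_width(),ctrl.current_grasp_force(),ctrl.current_t()))
def feel(x,y,yaw,z=.081,lim=.2):
    m0=ctrl.current_wrist_torque()[2]; f0=ctrl.current_contact_force()[2]
    for d in(2,4,5.5,7,8.5,10):
        ctrl.move_l((x,y,z+16e-3*d/360*.5),.0005,ori=Rd(yaw-d)); ctrl.sleep(.1); st(d)
        if abs(ctrl.current_wrist_torque()[2]-m0)>lim or abs(ctrl.current_contact_force()[2]-f0)>10: return d
    return 0
E
python3 - <<'E'
from h import *
x,y,w=.5869,.0208,162.9
grab(x,y,w); print(feel(x,y,w),ctrl.current_q(),ctrl.current_tool_pos())
E
```

```text
pre [0.3171 0.9327 0.4159] [ 0.0784 -0.2228 -0.0459]
grip F [ 0.5    -1.3656 -0.8417] Mz -0.002 w 0.479 g 30.0 t 5.92
2 F [ 0.2958 -2.0379 -3.4775] Mz 0.054 w 0.482 g 30.0 t 6.27
4 F [ 2.0105 -5.7275 -4.2358] Mz 0.081 w 0.482 g 30.0 t 6.62
5.5 F [ 1.921  -7.3256 -4.477 ] Mz 0.077 w 0.478 g 30.0 t 6.97
7 F [ 2.264  -6.7407 -4.8161] Mz 0.141 w 0.482 g 30.0 t 7.32
8.5 F [ 2.8574 -7.966  -4.9266] Mz 0.257 w 0.478 g 30.0 t 7.67
8.5 [ -3.8209  34.2494  90.5359  -0.0494  55.1954 -68.2713] [0.5871 0.0203 0.0811]
```

Torque climbs steeply past about 6–7°, at roughly 4.4 N m/rad, which fits the stop, so this cap binds. I'll turn it back, release it and feel the other.

Run:
```python
from h import *
x,y,w=.5869,.0208,162.9
ctrl.move_l((x,y,.081),.0008,ori=Rd(w)); ctrl.sleep(.1); st('back')
ctrl.command_gripper(1.0); ctrl.move_l((x,y,.15),.15); st('off')
x,y,w=.5151,-.1262,148.3
print(ctrl.ik((x,y,.081),Rd(w)))
grab(x,y,w); print(feel(x,y,w),ctrl.current_q(),ctrl.current_tool_pos())
```

```text
back F [ 0.0605 -0.3838 -2.2082] Mz 0.024 w 0.479 g 30.0 t 8.07
off F [-0.069   0.2528  0.4014] Mz 0.004 w 1.000 g 0.0 t 9.53
[-20.219   30.7937  98.7362  -0.      50.4701 -78.519 ]
pre [ 0.1768 -0.1467 -0.5376] [ 0.0485 -0.1523  0.0018]
grip F [ 0.4989 -0.8715  0.0628] Mz -0.038 w 0.485 g 30.0 t 12.23
2 F [ 0.2271 -0.8983 -1.3039] Mz -0.022 w 0.482 g 30.0 t 12.58
4 F [ 0.5947  0.6358 -2.1353] Mz -0.019 w 0.488 g 30.0 t 12.93
5.5 F [ 0.0833  0.3358 -2.5536] Mz -0.026 w 0.484 g 30.0 t 13.28
7 F [ 0.0505  0.4319 -3.0482] Mz 0.007 w 0.483 g 30.0 t 13.63
8.5 F [-0.2039  0.0947 -2.2399] Mz -0.044 w 0.484 g 30.0 t 13.98
10 F [-0.057   0.4569 -2.744 ] Mz 0.049 w 0.484 g 30.0 t 14.33
0 [-20.2188  30.7744  98.7262  -0.0017  50.5024 -68.5644] [ 0.5151 -0.1262  0.0812]
```

This cap turns freely, so it is the fuel-gas one. I'll unscrew it along the helix and watch the forces.

Run:
```python
from h import *
x,y,w,z=.5151,-.1262,148.3,.081
for d in range(25,161,15):
    ctrl.move_l((x,y,z+16e-3*d/360),.0013,ori=Rd(w-d)); st(d)
    F=ctrl.current_contact_force()
    if max(abs(np.array(F)))>18 or abs(ctrl.current_wrist_torque()[2])>.4: print('STOP');break
else:
    print('lift contact',ctrl.move_l((x,y,z+.0071+.006),.03,contact_N=10)); st('lift')
print(ctrl.current_tool_pos(),ctrl.current_q())
```

```text
25 F [-0.4727 -0.3618 -2.4662] Mz 0.031 w 0.490 g 30.0 t 14.78
40 F [ 0.7408 -0.2155 -3.4272] Mz 0.006 w 0.486 g 30.0 t 15.19
55 F [ 0.2505  0.2817 -2.4142] Mz -0.053 w 0.486 g 30.0 t 15.60
70 F [ 0.0234 -0.1928 -2.5319] Mz 0.004 w 0.485 g 30.0 t 16.01
85 F [ 0.0695  0.738  -2.6765] Mz 0.032 w 0.484 g 30.0 t 16.42
100 F [ 0.5734 -0.6625 -2.7397] Mz 0.019 w 0.483 g 30.0 t 16.82
115 F [ 1.3558 -1.0041 -2.2217] Mz -0.076 w 0.487 g 30.0 t 17.23
130 F [ 0.202  -1.2005 -2.1993] Mz -0.003 w 0.485 g 30.0 t 17.64
145 F [-0.975  -1.938  -2.6931] Mz 0.021 w 0.486 g 30.0 t 18.05
160 F [ 0.594  -1.9193 -2.8295] Mz 0.002 w 0.488 g 30.0 t 18.46
lift contact False
lift F [ 0.4662  0.3336 -2.7066] Mz -0.055 w 0.484 g 30.0 t 18.81
[ 0.5151 -0.1262  0.0944] [-20.2158  29.6167  98.0978   0.0026  52.2689  81.4071]
```

The cap is off the thread. I'll lift it clear, carry it over the tray and look from the wrist camera.

Run:
```python
from h import *
x,y=.5151,-.1262
ctrl.move_l((x,y,.20),.12); st('up')
print('burner foot',atz('scene',(293,219),0),atz('side',(352,205),0),'jar',atz('scene',(313,203),0),'green',atz('scene',(365,178),.04))
print([atz('side',p,.022) for p in((210+640/800*0+240*.55,130+50*.594),)])
ctrl.goto((.50,-.41,.20),Rd(75)); ctrl.sleep(.2); print(ctrl.current_q(),ctrl.current_t())
P=wpose(); np.save("pics/P2.npy",P); cv2.imwrite("pics/w2.png",ctrl.read_camera("wrist"))
```

```text
up F [ 0.6431  0.1197 -2.1201] Mz 0.003 w 0.480 g 30.0 t 19.84
burner foot [ 0.7111 -0.2291  0.    ] [ 0.5291 -0.3149  0.    ] jar [ 0.6974 -0.3162  0.    ] green [ 0.5973 -0.4517  0.04  ]
[array([ 0.5847, -0.4829,  0.022 ])]
[-44.6074  30.7476  74.8287   0.0016  74.4221 -29.6186] 21.8
```

View pics/w2.png

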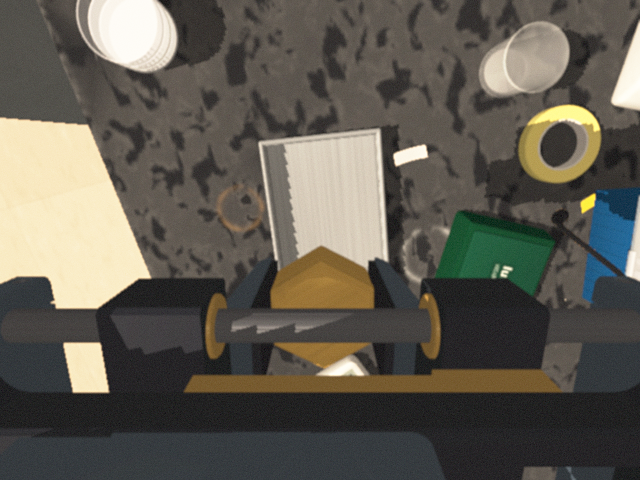

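The wrist view shows the tray's far rim corners at (260,142) and (380,129). Its sides run down past the held cap, and the green box sits to the right. I'll place the cap mid-tray with the fingers closing along the tray's long axis.

Run:
```python
from h import *
P=np.load("pics/P2.npy")
a,b,l,r=[atz('wrist',p,.022,P)[:2] for p in((260,142),(380,129),(273,255),(387,262))]
print(a,b,'w',np.linalg.norm(a-b)); u=(b-a)/np.linalg.norm(b-a)
v=np.array([u[1],-u[0]]); v=v if v@(l-a)>0 else -v
d=(l-a)/np.linalg.norm(l-a)+(r-b)/np.linalg.norm(r-b); d/=np.linalg.norm(d); print(u,v,d)
c=(a+b)/2+v*.075; print('centre',c, 'proj scene/side',proj('scene',(*c,.003)),proj('side',(*c,.003)))
ang=np.degrees(np.arctan2(v[1],v[0])); yaw=(ang+90)
yaw=min([(yaw+180*k) for k in(-2,-1,0,1,2)],key=lambda t:abs(t+15)); print('yaw',yaw)
assert .09<np.linalg.norm(a-b)<.12
ctrl.goto((*c,.12),Rd(yaw)); ctrl.move_l((*c,.02),.1); ctrl.sleep(.1); st('above')
print('contact',ctrl.move_l((*c,.0015),.015,contact_N=5)); st('down'); print(ctrl.current_tool_pos())
```

```text
[ 0.4631 -0.3233] [ 0.5724 -0.3406] w 0.11073273398633726
[ 0.9877 -0.1566] [-0.1566 -0.9877] [-0.175  -0.9846]
centre [ 0.506 -0.406] proj scene/side [384.8321 206.5075] [365.6326 184.3131]
yaw -9.008720224452802
above F [ 0.4746 -0.0311 -2.8956] Mz 0.030 w 0.485 g 30.0 t 24.48
contact True
down F [-1.2507  0.9921  8.4524] Mz -0.017 w 0.484 g 35.5 t 25.49
[ 0.5059 -0.406   0.0033]
```

Contact came at floor height, with TCP z = 3.3 mm. I'll release, retreat and check both the tray and the other cap.

Run:
```python
from h import *
c=(.5059,-.406)
ctrl.move_l((*c,.0038),.01); ctrl.command_gripper(.68); ctrl.sleep(.2); st('open')
ctrl.move_l((*c,.06),.08); ctrl.move_l((*c,.22),.15); ctrl.sleep(.2); st('off')
P=wpose(); im=ctrl.read_camera("wrist"); r=fit(im,P,c,.003); print('cap in tray',r.x,r.fun)
ctrl.goto((.588,.02,.22),Rd(160)); ctrl.sleep(.2); P=wpose(); im2=ctrl.read_camera("wrist")
r=fit(im2,P,(.587,.021)); print('other',r.x,r.fun)
ctrl.goto((.35,-.55,.25),Rd(0)); s=ctrl.read_camera("side"); print(ctrl.current_t())
cv2.imwrite("pics/fin.png",np.hstack([cv2.resize(i,(w,300)) for i,w in((im,266),(im2,266))]+[cv2.resize(s[110:330,220:440],(268,300))]))
```

```text
open F [-0.4124  0.9438 -0.1572] Mz 0.014 w 0.679 g 0.0 t 26.48
off F [ 0.6986 -0.4104 -0.1852] Mz -0.006 w 0.686 g 0.0 t 28.74
cap in tray [ 505.2726 -404.528    23.9873] 0.16327180444827505
other [585.5914  20.773   14.2406] 0.08894843446704363
33.3167
```

View pics/fin.png

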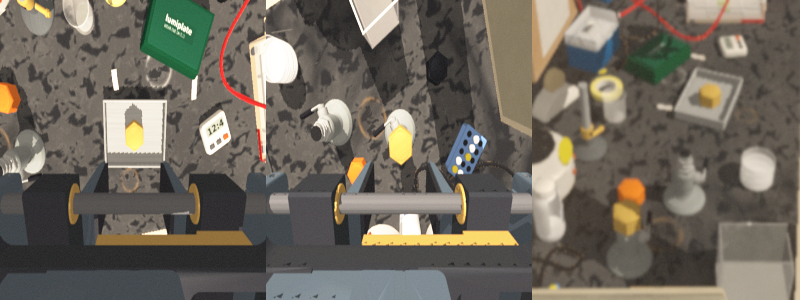

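The picture shows the fuel-gas cap standing open side down mid-tray. The other cap is still on its tap, within about 1.3° of where it was, and the levers and surrounding things look untouched. I'll hand in.

```bash
python3 -c "
from bench import ctrl
print(ctrl.sign_off())"
```

```text
the job is handed in; nothing more can be done
None
```

I handed the job in at about 33 s of the 67 s allowed: the fuel-gas cap (the one at x 0.515, y −0.126) is off and stands open side down in the tray, and the binding cap is back within about 1.3° of its first angle (camera fit), with levers and surroundings looking untouched in the last pictures.

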